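Open the child-safe nail varnish remover

ROBOT

A 6-joint arm with a two-finger parallel gripper is mounted at the origin on the work surface. World frame = base frame: x ahead of the robot, y to its left, z up, the work surface at z = 0. Lengths are in m, angles in rad, forces in N, time in s.
With the tool pointing down it reaches from about 0.4 to 0.825 m from the base axis. Payload 7 kg.
Tool frame: the origin (TCP) lies midway between the tips of the shut fingers; the grasp point (between the pads) lies 19 mm behind it; z points along the fingers, x is the direction in which the jaws open and shut, and the axes are right-handed (so a half turn about z gives the same grasp; the last joint's range is limited). The gripper opens to 88 mm and grips with 3 to 60 N. Pads are 19 mm wide; open, the fingers measure 130 mm over their backs; the gripper's body (78 mm by 193 mm) begins 47 mm behind the grasp point.
Start: joints at [1.502, 0.359, 0.012, 0, -1.224, -0.288], TCP at [0.236, 0.632, 0.227] pointing down, gripper open.
Joint ranges: [-3.07, 3.07], [-1.43, 2.12], [-1.02, 1.25], [-3.03, 1.67], [-3.05, -0], [-3.03, 3.03]. Speed limits (rad/s): [2.39, 2.39, 3.01, 3.14, 3.14, 3.14].

INTERFACE

Orientations are given as a unit quaternion [w, x, y, z].
In Python, from rig import arm, imaging gives the robot as it stands. The module is installed in compiled form; this text tells all that it offers.
- The arm moves only by the shell command python3 -m inch 'ROWS' [FORCE]. ROWS is JSON, a list that holds one entry, the list of rows, each a list of 7 numbers: the shift along the tool's x, y, z in cm, then the turn, a rotation vector about the tool's x, y, z in degrees, then the finger opening in cm, from 0 to 8.76. A call has 1 to 12 rows; each row shifts and turns the commanded pose from where the row before left it, along the tool's axes as they then stand; what a row does not reach is not made up. A row lasts 1/8 s, in which the tool goes at most 62.5 mm and 10.7 degrees, less where a joint would pass 70% of its speed; a pose out of reach is approached as far as the arm can. A call with a gripper value outside its range is refused whole. The fingers move at their own pace and stop on an object; FORCE is the grip in N (left out, the last holds). Time passes only in rows, so rows that do not move let the fingers close. It gives the time, the measured TCP pose, the force and the opening at its end, in the units of the state.
- arm.sense(): the state, without advancing time (a new reading comes with each control period).
- imaging.camera(name): name is "scene" or "side" or "wrist"; returns the picture (384x512x3 uint8, blue, green, red); there is no depth.
- imaging.camera_info(name): a dict with "intrinsics" (3x3 intrinsics, pixels), "distortion" ([k1, k2, p1, p2, k3] as OpenCV has them; the pictures are not rectified), "camera_from_world" (4x4, takes a point from world to camera coordinates); the wrist camera has in their place "mount" (4x4, takes a point from camera to tool coordinates, whose origin is the TCP and whose axes are the tool frame's). Camera axes: x right, y up, looking along -z (the intrinsics and any distortion apply to the point x, -y, -z); pixel columns grow to the right and rows downward; lengths in m; the calibration is good to about 2 mm. A picture is of the moment at which its call begins: read the wrist's pose just before it. camera_info takes no time and is no camera call.
- arm.hand_in(): hands the job in, once; it reports no verdict.
The state is a dict: "clock": time; "joints": joint angles; "dq": joint speeds; "joint_efforts": joint torques, N m; "ee_pos": TCP position; "eef_rot": TCP orientation; "ft_force": force on the tool from outside, world axes, zero at the start; "moment": the same for the moment, N m; "width": opening from 0.0 (shut) to 1.0 (fully open).
Only numpy, scipy, OpenCV 4.12 (cv2) and the standard library are available. Lean on these libraries where they do the work, as an engineer would, in place of code of your own. Each camera call takes 0.05 s, during which the arm holds its last target. There are 200 camera calls.

TASK

Swing the raised metal hold-down frame of the bamboo stand down over the square bottle and press its tab until the catch clicks and holds it shut. Then press the bottle's push-and-turn cap down, twist it anticlockwise (seen from above) while it is down until it comes free, and lift it straight up. Finish while still gripping the cap, upright and still, about 8 cm above where it sat and over the bottle, with the bottle left upright in the stand, the frame still shut and the other things undisturbed.

Things in the scene. Friction and masses are not known exactly. Their poses are not given: they have to be found in the camera images.
- stand_base (a point): Bamboo bottle stand, fixed: base plate 150 x 100 x 10 mm, square socket to 50 mm height that stops the bottle turning. Point: centre of its underside, below the bottle's axis; x points from the front (tab, catch) to the rear (hinge), z up. Hinge posts 98 mm high at x +48, y +-38.5 mm; catch post 24 mm wide, 88 mm high at x -41 mm.
- frame_hinge (a point): Point on the frame's hinge axis, midway between the posts: 48 mm behind the stand's centre (stand +x), 92.5 mm above the chest top. The hinge axis is the stand's y.
- frame (a joint): Hold-down frame angle (rad): 0 = shut, level; grows as it swings up and back; starts at 0.45 to 0.9, stays where left (0.5 N at the tab moves it). An open rectangle of 6 mm aluminium bar, 65 mm wide, opening 49 mm wide: it swings down around the cap without touching it. From 0.10 to 0.05 rad a sprung catch resists (about 4 N at the tab), then it snaps to its stop at 0 and is held.
- frame_tab (a point): Centre of the upper face of the frame's press tab, a flat plate 30 mm (along x) x 34 mm (along y) x 5 mm at its free end, 117 mm from the hinge axis. Shut, it is 69 mm in front of the stand's centre (-x), 95.5 mm above the chest top. Axes turn with the frame: x from the free end to the hinge, y along the hinge axis, z out of the upper face.
- bottle_mouth (a point): Square pale plastic bottle, 60 x 60 mm, 78 mm high to its flat shoulder, neck 22 mm across; about 0.26 kg, loose in the socket with 1.2 mm play, standing on the 10 mm base plate. Point: centre of the neck's top, 111 mm above the bottle's underside (121 mm above the chest top), inside the cap at the start; z is the bottle's axis, up.
- cap_center (a point): Grey ribbed round cap, 40 mm diameter, 26 mm high, 40 g. Point: its centre, half-way up, at the start at bottle_mouth (cap spans 108 to 134 mm above the chest top); z its axis, up. Locked until pushed down 3.5 to 6.5 mm (spring 3 N, 8.4 N at the 6.5 mm stop); then turns anticlockwise, ends at a stop at about 70 degrees; at 52 to 64 degrees it is free, the spring raises it and it lifts off.
- straightener: Bystander: hair straightener shut, 270 x 30 x 30 mm, aluminium and black, lying; origin at the centre of its underside, x along its length.
- comb: Bystander: black rat-tail comb, 230 x 28 x 4 mm, lying; origin on its underside near the middle, x along it towards the teeth.
- rollon: Bystander: glass roll-on bottle with a black cap, 30 mm diameter, 85 mm high, standing beside the stand; origin at the centre of its underside.
- bracelet_a: Bystander: dark wooden bead bracelet, 74 mm across, 10 mm high, lying beside the stand; origin at the centre of its underside.
- bracelet_b: Bystander: wooden bead bracelet, 74 mm across, 10 mm high; origin at the centre of its underside.
- cream_jar: Bystander: cream jar, 68 mm diameter, 50 mm high; origin at the centre of its underside.
Mind the look-alikes: they are no part of the job. Of the things that look like the part that bears cap_center, the middle-sized one is meant.

How it is judged:
On the way, in this order (a step that is already met when the one before it is completed fails the run):
1. the hold-down frame is pressed shut and held by its catch, with the cap still on (value of joint frame below 0.03 rad and z of cap_center in the frame of bottle_mouth below 0.01 m), for 0.2 s.
2. the cap is pressed down more than 3 mm on the bottle, the frame shut (z of cap_center in the frame of bottle_mouth below -0.003 m and value of joint frame below 0.03 rad), for 0.05 s.
3. the cap is twisted more than 37 degrees on the bottle, the frame shut (angle between the x axis of cap_center and the x axis of bottle_mouth, either way round above 0.65 rad and z of cap_center in the frame of bottle_mouth below 0.012 m and value of joint frame below 0.03 rad), for 0.05 s.
At the end, for the whole second after the job is handed in: Fingers hold the cap still (under 0.03 m/s), 45 to 140 mm above where it sat, within 40 mm of the bottle axis, tilt under 0.3 rad, touching neither bottle nor stand; frame shut (under 0.03 rad); bottle on the socket floor (mouth within 12 mm sideways, 5 mm in height, tilt under 0.1 rad) (z of cap_center in the frame of bottle_mouth between 0.045 and 0.14 m and horizontal distance between cap_center and bottle_mouth below 0.04 m and angle between cap_center's own z axis and vertical below 0.3 rad and contact force between cap and the fingers above 0.5 N and contact force between cap and bottle below 0.05 N and contact force between cap and stand below 0.05 N and linear speed of cap below 0.03 m/s and value of joint frame below 0.03 rad and horizontal distance between bottle_mouth and stand_base below 0.012 m and height (world z) of bottle_mouth between 0.116 and 0.126 m and angle between bottle_mouth's own z axis and vertical below 0.1 rad); the arm keeps its last pose, push and grip.
It fails at once if a bystander is pushed more than 30 mm (distance of any of straightener, comb, rollon, bracelet_a, bracelet_b, cream_jar from where it was at the start of the episode above 0.03 m).
It fails at once if a standing bystander is knocked over (angle between any of rollon, cream_jar's own z axis and vertical above 0.6 rad).
It also fails if it takes over 56 s, if anything falls off the work surface, if the arm or the gripper's body presses on something with over 40 N, if the wrist force passes 120 N, or if a joint passes its speed limit or range.

## Working session

There is one attempt and no reset: what is moved stays moved. The work goes in short steps, Python scripts to look and compute and a shell command to move; the robot and the scene stay as the last step left them, time stands still between calls to the robot, and variables do not carry over. Pictures are saved under pics/ and viewed, about 8 in all and at most 12, crops included, and the job is handed in when it is done.

```bash
mkdir -p pics; python3 - <<'E'
from rig import arm, imaging
import cv2,numpy as np
for n in("scene","side"):
    cv2.imwrite(f"pics/{n}0.png",imaging.camera(n)); i=imaging.camera_info(n); print(n,np.round(i["intrinsics"],1).tolist(),np.round(i["distortion"],4),np.round(i["camera_from_world"],3).tolist())
a=cv2.imread("pics/scene0.png");b=cv2.imread("pics/side0.png")
print(imaging.camera_info("wrist")); print(arm.sense())
E
```

```text
scene [[365.7, 0.0, 251.5], [0.0, 365.7, 195.8], [0.0, 0.0, 1.0]] [-0.0751  0.      0.      0.      0.    ] [[-0.252, 0.968, -0.002, 0.152], [-0.69, -0.178, 0.702, 0.314], [0.679, 0.179, 0.712, -1.403], [0.0, 0.0, 0.0, 1.0]]
side [[397.8, 0.0, 254.8], [0.0, 397.8, 188.7], [0.0, 0.0, 1.0]] [-0.0838  0.      0.      0.      0.    ] [[0.936, -0.353, -0.016, -0.566], [0.218, 0.54, 0.813, -0.215], [-0.278, -0.764, 0.582, -1.092], [0.0, 0.0, 0.0, 1.0]]
{'intrinsics': array([[326.02797708,   0.        , 253.57783779],
       [  0.        , 326.02797708, 188.6338245 ],
       [  0.        ,   0.        ,   1.        ]]), 'distortion': array([-0.07586238,  0.        ,  0.        ,  0.        ,  0.        ]), 'mount': array([[ 9.99998838e-01, -1.47064352e-03,  4.01972331e-04,
         1.51391153e-03],
       [-1.30292539e-03, -9.61278384e-01, -2.75576070e-01,
        -7.45621686e-02],
       [ 7.91681474e-04,  2.75575226e-01, -9.61279183e-01,
        -1.58603527e-01],
       [ 0.00000000e+00,  0.00000000e+00,  0.00000000e+00,
         1.00000000e+00]])}
{'clock': 0.1, 'joints': array([ 1.50209435e+00,  3.59291024e-01,  1.11394395e-02, -3.05260094e-04,
       -1.22410553e+00, -2.88109292e-01]), 'dq': array([-0.00012035, -0.00273235,  0.00213735,  0.00157484,  0.00125635,
        0.00022118]), 'joint_efforts': array([-2.19375055e-03, -5.84167099e+01,  2.93748683e+01,  7.01566860e+00,
        1.01476297e-02, -5.26767349e-05]), 'ee_pos': array([0.23563682, 0.6320581 , 0.22572784]), 'eef_rot': array([-5.68794662e-04, -5.70356964e-01,  8.21396603e-01, -4.80148852e-04]), 'ft_force': array([ 0.47323312,  0.68753695, -0.22980566]), 'moment': array([-0.06934691,  0.02076834,  0.02800133]), 'width': 1.0024728760483024}
```

View pics/scene0.png

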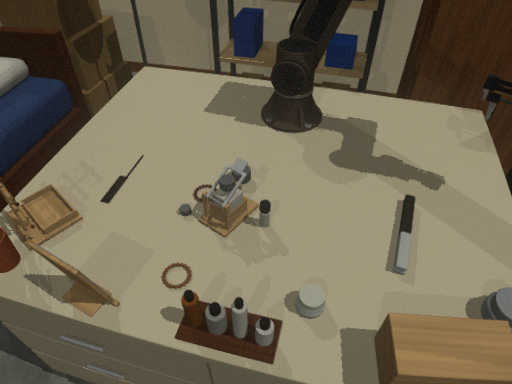

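View pics/side0.png

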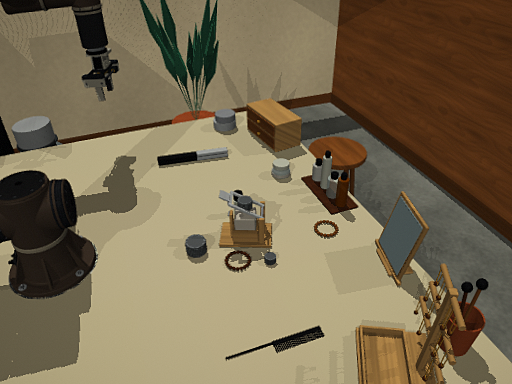

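The scene view shows the stand near (228,205). Three grey caps look alike: one on the bottle at about (227,183), a small one at (185,210), and a larger one at (243,170). In the side view they are at (244,203), (270,258) and (196,245). The one on the bottle inside the frame is mid-sized, so it fits. I'll confirm with one enlarged crop of both views.

```bash
python3 - <<'E'
import cv2,numpy as np
a=cv2.imread("pics/scene0.png")[150:240,175:285];b=cv2.imread("pics/side0.png")[180:280,180:290]
f=lambda im:cv2.resize(im,(400,600*0+int(im.shape[0]*400/110)),interpolation=cv2.INTER_CUBIC)
A,B=f(a),f(b);h=max(len(A),len(B));A=cv2.copyMakeBorder(A,0,h-len(A),0,0,0);B=cv2.copyMakeBorder(B,0,h-len(B),0,0,0)
cv2.imwrite("pics/crop0.png",np.hstack([A,B]))
E
```

```text
(no output)
```

View pics/crop0.png

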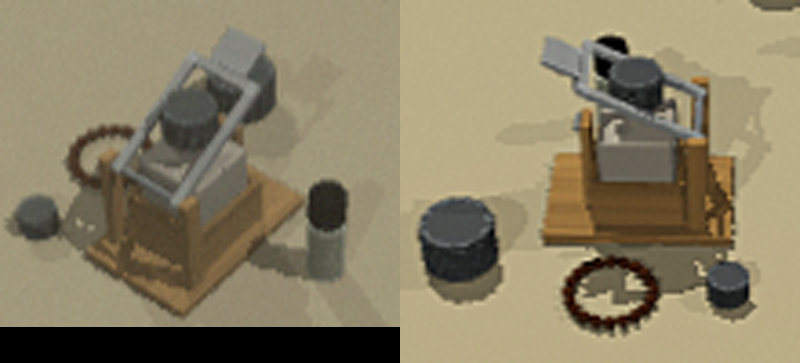

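```bash
cat > h.py <<'E'
import cv2,numpy as np
from rig import arm, imaging
from scipy.spatial.transform import Rotation as R
def ray(n,uv,info=None,T=None):
    i=info or imaging.camera_info(n)
    p=cv2.undistortPoints(np.array([[uv]],float),i["intrinsics"],i["distortion"])[0,0]
    M=np.linalg.inv(i["camera_from_world"]) if T is None else T
    d=M[:3,:3]@[p[0],-p[1],-1]; return M[:3,3],d/np.linalg.norm(d)
def plane(n,uv,z,**k):
    o,d=ray(n,uv,**k); return o+d*(z-o[2])/d[2]
def tri(r1,r2):
    (a,u),(b,v)=r1,r2; s=np.linalg.lstsq(np.c_[u,-v],b-a,rcond=None)[0]
    p,q=a+u*s[0],b+v*s[1]; return (p+q)/2,np.linalg.norm(p-q)
def tool():
    s=arm.sense(); q=s["eef_rot"]; T=np.eye(4); T[:3,:3]=R.from_quat([q[1],q[2],q[3],q[0]]).as_matrix(); T[:3,3]=s["ee_pos"]; return s,T
def wrist(): return tool()[1]@imaging.camera_info("wrist")["mount"]
def totool(w): # world vec -> tool cm
    return np.round(tool()[1][:3,:3].T@np.asarray(w)*100,2)
E
python3 - <<'E'
from h import *
S=lambda x,y:(175+x/3.636,150+y/3.636); D=lambda x,y:(180+(x-400)/3.636,180+y/3.636)
for n,s,d in[("captop",(192,107),(637,70)),("tab",(238,52),(562,57)),("capmid",(190,118),(635,82)),("postnear",(192,200),(700,80)),("postR",(108,155),(697,140))]:
    print(n,tri(ray("scene",S(*s)),ray("side",D(*d))))
print("captop planes",plane("scene",S(192,107),.134),plane("side",D(637,70),.134))
for c in[(182,305),(303,196),(85,248)]:print("base scene",plane("scene",S(*c),.01))
for c in[(545,240),(735,240),(553,155)]:print("base side",plane("side",D(*c),.01))
for c in [(108,155),(192,200)]: print("post",plane("scene",S(*c),.098))
for c in [(697,140),(700,80)]: print("post",plane("side",D(*c),.098))
print("rollon",plane("scene",S(325,275),0.),"bigcap",plane("side",D(457,265),0))
E
```

```text
captop (array([ 0.54902548, -0.07811   ,  0.13289431]), np.float64(0.0015004772390760646))
tab (array([ 0.49643002, -0.05808498,  0.14569092]), np.float64(0.00033686280832526626))
capmid (array([ 0.54770717, -0.07956028,  0.12179176]), np.float64(0.0011737918762684493))
postnear (array([ 0.60557702, -0.06327213,  0.09712911]), np.float64(0.00362810357174901))
postR (array([ 0.57668842, -0.13464695,  0.09787838]), np.float64(0.0001536710069948141))
captop planes [ 0.54929969 -0.07739187  0.134     ] [ 0.54892303 -0.08037656  0.134     ]
base scene [ 0.6300815  -0.06644679  0.01      ]
base scene [ 0.50039688 -0.00647364  0.01      ]
base scene [ 0.59558784 -0.1554322   0.01      ]
base side [ 0.45906049 -0.10609844  0.01      ]
base side [ 0.59764895 -0.1609618   0.01      ]
base side [ 0.4948326  -0.00990185  0.01      ]
post [ 0.57688129 -0.13462881  0.098     ]
post [ 0.60445068 -0.06213397  0.098     ]
post [ 0.57659505 -0.1347032   0.098     ]
post [ 0.60605381 -0.06632363  0.098     ]
rollon [0.56739424 0.02744374 0.        ] bigcap [ 0.38907424 -0.09758578  0.        ]
```

```bash
python3 - <<'E'
from h import *
s,T=tool();print(np.round(T[:3,:3],3)); print(totool(np.array([.495,-.058,.225])-s["ee_pos"]))
E
```

```text
[[-0.349 -0.937 -0.   ]
 [-0.937  0.349 -0.001]
 [ 0.001 -0.    -1.   ]]
[ 55.6  -48.41   0.16]
```

```bash
python3 -m inch '[[[4.6,-4.0,0,0,0,0,0],[4.6,-4.0,0,0,0,0,0],[4.6,-4.0,0,0,0,0,0],[4.6,-4.0,0,0,0,0,0],[4.6,-4.0,0,0,0,0,0],[4.6,-4.0,0,0,0,0,0],[4.6,-4.0,0,0,0,0,0],[4.6,-4.0,0,0,0,0,0],[4.6,-4.0,0,0,0,0,0],[4.6,-4.0,0,0,0,0,0],[4.6,-4.0,0,0,0,0,0],[4.6,-4.0,0,0,0,0,0]]]' 20 && python3 -m inch '[[[0,0,0,0,0,0,0],[0,0,0,0,0,0,0]]]'
python3 - <<'E'
from h import *
s,T=tool();np.save("T1.npy",T);print(s["clock"],s["ee_pos"],s["width"],s["joints"],s["ft_force"],np.round(T[:3,:3],3)); print(totool(np.array([.495,-.058,.225])-s["ee_pos"]))
cv2.imwrite("pics/w1.png",imaging.camera("wrist"))
E
```

```text
clock: 1.6
ee_pos: [0.493, -0.0544, 0.2266]
eef_rot: [0.0, -0.57, 0.821, -0.0]
ft_force: [2.1, 1.0, 0.8]
width: 0.009
clock: 1.85
ee_pos: [0.4923, -0.0528, 0.2261]
eef_rot: [-0.0, -0.57, 0.822, 0.0]
ft_force: [0.1, 0.4, 0.2]
width: 0.003
1.85 [ 0.49234245 -0.05278723  0.22611313] 0.0034876558655169143 [ 2.90698090e-01  6.04952372e-02 -3.73846021e-01 -3.25759787e-04
 -1.13736292e+00  9.21742337e-01] [0.14423045 0.40331784 0.16612123] [[-0.351 -0.936 -0.001]
 [-0.936  0.351  0.   ]
 [ 0.     0.001 -1.   ]]
[ 0.39 -0.43  0.11]
```

View pics/w1.png

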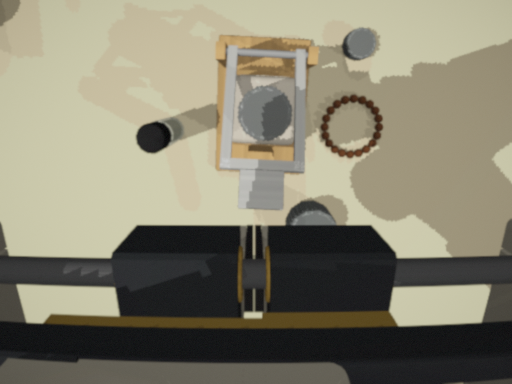

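The wrist view shows the cap top at (265,112) centred in the frame. The tab is at (262,189) and the big look-alike at (311,217), beside the tab. The rollon is at (153,136).

```bash
python3 - <<'E'
from h import *
T=np.load("T1.npy");W=T@imaging.camera_info("wrist")["mount"];i=imaging.camera_info("wrist")
P=lambda uv,z:plane("wrist",uv,z,info=i,T=W)
cap=P((265,112),.134);tab=P((262,189),.1457);tl=P((240,207),.15);tr=P((283,208),.15)
print("cap",cap,"tab",tab,"tabwidth",np.linalg.norm(tl-tr),"edge",(tl-tr)[:2]/np.linalg.norm(tl-tr))
print("posts",P((222,50),.098),P((313,53),.098), "bigcap top",P((312,215),.04))
s,_=tool()
for n,p in("tab",tab),("cap",cap):print(n,totool(p-s["ee_pos"]))
E
```

```text
cap [ 0.54747931 -0.08407464  0.134     ] tab [ 0.49490914 -0.06214745  0.1457    ] tabwidth 0.03278720968647221 edge [0.37264471 0.92797409]
posts [ 0.6053527  -0.06863653  0.098     ] [ 0.57697809 -0.13847235  0.098     ] bigcap top [ 0.41686315 -0.09654182  0.04      ]
tab [ 0.86 -0.6   8.06]
cap [ 1.08 -6.29  9.23]
```

```bash
python3 -m inch '[[[0.6,0.2,2.5,0,0,0,0],[0,0,2.5,0,0,0,0],[0,0,2,0,0,0,0],[0,0,1,0,0,0,0],[0,0,1,0,0,0,0],[0,0,1,0,0,0,0],[0,0,1,0,0,0,0],[0,0,0,0,0,0,0],[0,0,0,0,0,0,0]]]' ; python3 -m inch '[[[0,0,0.3,0,0,0,0],[0,0,0.3,0,0,0,0],[0,0,0.3,0,0,0,0],[0,0,0,0,0,0,0],[0,0,0,0,0,0,0]]]'
python3 -m inch '[[[0,0,0.2,0,0,0,0],[0,0,0,0,0,0,0],[0,0,0,0,0,0,0]]]'
```

```text
clock: 3.02
ee_pos: [0.489, -0.0574, 0.1167]
eef_rot: [0.0, -0.57, 0.821, -0.0]
ft_force: [-0.7, -0.3, -0.1]
width: 0.009
clock: 3.65
ee_pos: [0.4888, -0.0573, 0.1075]
eef_rot: [-0.0, -0.57, 0.821, 0.0]
ft_force: [0.1, -0.0, -0.6]
width: 0.006
clock: 4.03
ee_pos: [0.4889, -0.0573, 0.1058]
eef_rot: [0.0, -0.57, 0.821, -0.0]
ft_force: [-2.0, 0.1, 4.6]
width: 0.006
```

```bash
python3 -m inch '[[[0,0,0.3,0,0,0,0],[0,0,0.3,0,0,0,0],[0,0,0.3,0,0,0,0],[0,0,0,0,0,0,0],[0,0,0,0,0,0,0]]]' ; python3 -m inch '[[[0,0,0.2,0,0,0,0],[0,0,0,0,0,0,0],[0,0,0,0,0,0,0]]]'
```

```text
clock: 4.65
ee_pos: [0.4888, -0.0574, 0.0965]
eef_rot: [-0.0, -0.57, 0.821, -0.0]
ft_force: [-0.8, -0.6, 1.2]
width: 0.006
clock: 5.03
ee_pos: [0.4891, -0.0573, 0.0956]
eef_rot: [0.0, -0.571, 0.821, -0.0]
ft_force: [-4.3, 1.0, 10.9]
width: 0.009
```

```bash
python3 -m inch '[[[0,0,-2,0,0,0,0],[0,-1,-4,0,0,0,8.7],[0,-1,-4,0,0,0,8.7],[0,-1,0,0,0,0,8.7],[0,0,0,0,0,0,8.7],[0,0,0,0,0,0,8.7]]]'
python3 - <<'E'
from h import *
s,T=tool();np.save("T2.npy",T);print(s["ee_pos"],s["width"],s["ft_force"])
cv2.imwrite("pics/w2.png",imaging.camera("wrist"));cv2.imwrite("pics/side2.png",imaging.camera("side"))
a=cv2.imread("pics/w2.png")[0:260,100:440]; b=cv2.resize(cv2.imread("pics/side2.png")[180:260,200:300],(400,320),interpolation=cv2.INTER_CUBIC)
a=cv2.copyMakeBorder(a,0,60,0,0,0);cv2.imwrite("pics/c2.png",np.hstack([a,b]))
E
```

```text
clock: 5.78
ee_pos: [0.5159, -0.0679, 0.1933]
eef_rot: [-0.001, -0.57, 0.821, 0.001]
ft_force: [-0.0, -0.3, 0.4]
width: 0.511
[ 0.51586754 -0.06790809  0.19325017] 0.5114204537647147 [-0.0225056  -0.30002964  0.40601709]
```

View pics/c2.png

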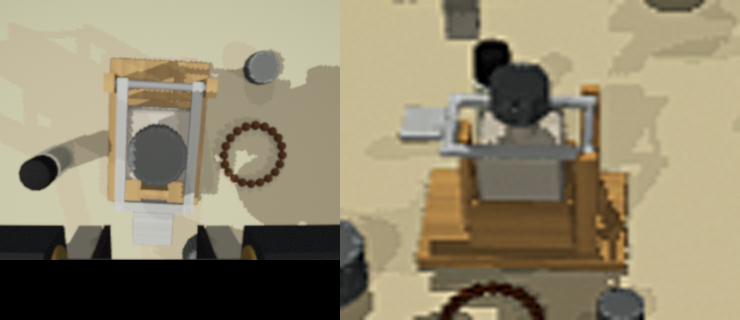

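The frame is level over the shoulder and the cap still sits on the bottle; its top is at wrist pixel (258,154).

```bash
python3 - <<'E'
from h import *
T=np.load("T2.npy");i=imaging.camera_info("wrist");W=T@i["mount"]
im=cv2.imread("pics/w2.png");g=cv2.cvtColor(im,cv2.COLOR_BGR2GRAY)
m=((g<95)&(im.max(2).astype(int)-im.min(2)<25)).astype(np.uint8); m[:, :225]=0;m[:,292:]=0;m[:115]=0;m[188:]=0
c=max(cv2.findContours(m,0,2)[0],key=cv2.contourArea);print(cv2.minEnclosingCircle(c),cv2.boundingRect(c))
for uv,z in[((258,152),.134),((258,154),.134)]:
    p=plane("wrist",uv,z,info=i,T=W);print(p,totool(p-tool()[0]["ee_pos"]))
sd=(200+ (520-340)/4,180+88/4)
print("side",plane("side",sd,.134))
E
```

```text
((256.6060485839844, 155.18182373046875), 31.32741928100586) (233, 124, 54, 63)
[ 0.54962412 -0.0852354   0.134     ] [ 0.45 -3.76  5.95]
[ 0.54834446 -0.08476497  0.134     ] [ 0.45 -3.63  5.95]
side [ 0.54426203 -0.09201303  0.134     ]
```

```bash
python3 -m inch '[[[0.4,-1.8,0,0,0,0,8.7],[0,-1.8,0,0,0,0,8.7],[0,0,2.5,0,0,0,8.7],[0,0,2.3,0,0,0,8.7],[0,0,0,0,0,0,8.7],[0,0,0,0,0,0,8.7]]]'
python3 - <<'E'
from h import *
s,T=tool();np.save("T3.npy",T);print(s["ee_pos"],s["width"],s["ft_force"])
im=imaging.camera("wrist");cv2.imwrite("pics/w3.png",im)
i=imaging.camera_info("wrist");W=T@i["mount"]
p=np.linalg.inv(W)@np.r_[T[:3,3],1];print("TCP px",cv2.projectPoints(np.array([[p[0],-p[1],-p[2]]]),np.zeros(3),np.zeros(3),i["intrinsics"],i["distortion"])[0])
E
```

```text
clock: 6.62
ee_pos: [0.5502, -0.0844, 0.1471]
eef_rot: [0.0, -0.57, 0.821, -0.0]
ft_force: [-0.1, -0.0, 1.0]
width: 0.991
[ 0.55017379 -0.08439381  0.14714508] 0.9913138590908177 [-0.0735354  -0.01184923  0.99415542]
TCP px [[[250.78607692 241.2260979 ]]]
```

View pics/w3.png

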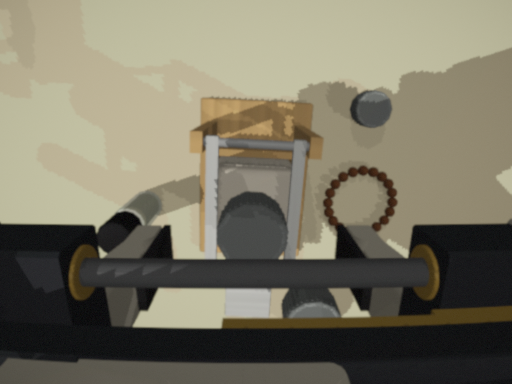

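The cap spans columns 219–287, giving a centre near (253,230). The open fingertips' inner edges are at 172 and 337, midpoint 254, so the cap is centred in the jaw.

```bash
python3 - <<'E'
from h import *
T=np.load("T3.npy");i=imaging.camera_info("wrist");W=T@i["mount"]
for uv in[(253,230),(253,197),(253,227)]:
    p=plane("wrist",uv,.134,info=i,T=W);print(uv,p,totool(p-tool()[0]["ee_pos"]))
a=plane("wrist",(219,230),.134,info=i,T=W);b=plane("wrist",(287,230),.134,info=i,T=W);print("dia",np.linalg.norm(a-b),tool()[0]["joints"])
E
```

```text
(253, 230) [ 0.55054968 -0.08575671  0.134     ] [ 0.13 -0.08  1.35]
(253, 197) [ 0.56901032 -0.09262005  0.134     ] [ 0.12 -2.05  1.35]
(253, 227) [ 0.55227695 -0.08639891  0.134     ] [ 0.13 -0.26  1.35]
dia 0.03875488668455975 [ 2.00015099e-01  2.30569836e-01 -3.62217569e-01  5.00907833e-04
 -9.76707153e-01  1.01378345e+00]
```

```bash
python3 -m inch '[[[0.05,0,1.5,0,0,0,8.7],[0,0,1.2,0,0,0,8.7],[0,0,1,0,0,0,8.7],[0,0,0,0,0,0,4.6],[0,0,0,0,0,0,4.6],[0,0,0,0,0,0,4.6],[0,0,0,0,0,0,3.5],[0,0,0,0,0,0,3.5],[0,0,0,0,0,0,3.5]]]' 15
```

```text
clock: 7.8
ee_pos: [0.5493, -0.0845, 0.1098]
eef_rot: [0.0, -0.57, 0.821, -0.0]
ft_force: [0.4, 0.5, 1.0]
width: 0.457
```

```bash
python3 -m inch '[[[0,0,0,0,0,0,3],[0,0,0,0,0,0,3],[0,0,0.2,0,0,0,3],[0,0,0.2,0,0,0,3],[0,0,0.15,0,0,0,3],[0,0,0,0,0,0,3],[0,0,0,0,0,0,3]]]' 45
```

```text
clock: 8.68
ee_pos: [0.5496, -0.0844, 0.1046]
eef_rot: [0.0, -0.571, 0.821, -0.0]
ft_force: [-0.8, 3.3, 6.8]
width: 0.451
```

```bash
python3 -m inch '[[[0,0,0.05,0,0,-8,3],[0,0,0,0,0,-10,3],[0,0,0,0,0,-10,3],[0,0,0,0,0,-10,3],[0,0,0,0,0,0,3]]]'; python3 -m inch '[[[0,0,0,0,0,-10,3],[0,0,0,0,0,-10,3],[0,0,0,0,0,-2,3],[0,0,0,0,0,0,3],[0,0,0,0,0,0,3]]]'; python3 -c "
from rig import arm;s=arm.sense();print(s['moment'],s['joints'][5])"
```

```text
clock: 9.3
ee_pos: [0.5503, -0.0844, 0.1044]
eef_rot: [-0.001, 0.808, -0.59, 0.001]
ft_force: [0.1, 2.5, 6.8]
width: 0.45
clock: 9.93
ee_pos: [0.5499, -0.0841, 0.1043]
eef_rot: [-0.001, 0.905, -0.426, 0.001]
ft_force: [-0.5, 4.4, 8.0]
width: 0.453
[1.67001346 0.18625186 0.04788423] 2.0615501106060936
```

```bash
python3 -m inch '[[[0,0,-0.3,0,0,0,3],[0,0,-0.3,0,0,0,3],[0,0,-0.3,0,0,0,3],[0,0,0,0,0,0,3],[0,0,0,0,0,0,3]]]'
```

```text
clock: 10.55
ee_pos: [0.5486, -0.0848, 0.1122]
eef_rot: [0.0, 0.905, -0.426, -0.0]
ft_force: [0.2, 1.6, 1.2]
width: 0.453
```

```bash
python3 -m inch '[[[0,0,-0.5,0,0,0,3],[0,0,-0.5,0,0,0,3],[0,0,-1,0,0,0,3],[0,0,-1.3,0,0,0,3],[0,0,-1.5,0,0,0,3],[0,0,-1.5,0,0,0,3],[0,0,-1.0,0,0,0,3],[0,0,-0.5,0,0,0,3],[0,0,0,0,0,0,3],[0,0,0,0,0,0,3]]]'
python3 - <<'E'
from h import *
s,T=tool();print(s["ft_force"],s["width"],s["dq"].round(3))
a,b=[cv2.resize(imaging.camera(n)[y:y+130,x:x+130],(400,400),interpolation=cv2.INTER_CUBIC) for n,x,y in(("scene",165,130),("side",180,150))]
cv2.imwrite("pics/c4.png",np.hstack([a,b]))
E
```

```text
clock: 11.8
ee_pos: [0.5487, -0.0846, 0.19]
eef_rot: [0.0, 0.905, -0.426, -0.0]
ft_force: [0.1, -0.2, 0.4]
width: 0.454
[ 0.14723598 -0.23514232  0.38625567] 0.45434643548201475 [ 0.     0.005 -0.001  0.001  0.002 -0.002]
```

View pics/c4.png

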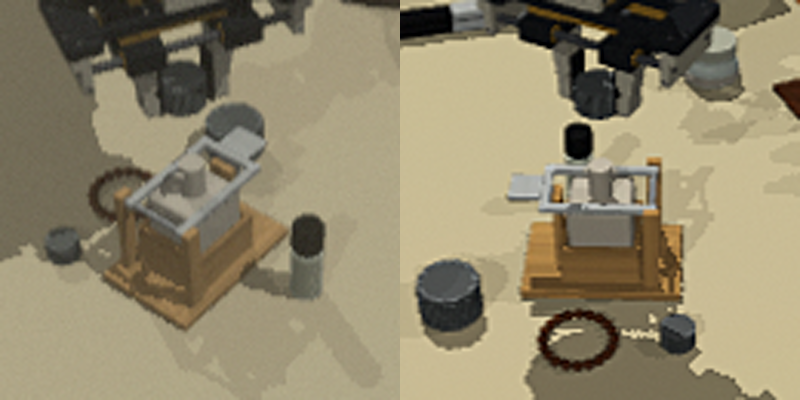

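The cap is held upright between the fingers at side-crop (597,92). The bare neck stands in the bottle at (600,180), the frame is level and shut, and the bystanders are where they were. I'm handing in.

```bash
python3 -c "
from rig import arm;print(arm.hand_in())"
```

```text
the job is handed in; nothing more can be done
None
```

The job is handed in with the cap off and held about 8 cm above where it sat; the hand-in reports no verdict. It took about 12 s of the 56 s allowed.

**What I did:**
- **Frame:** I pressed the tab down with the shut fingers. The catch resisted at about 5 N, and the frame reached its stop with the tab at 95.6 mm.
- **Cap:** I gripped the middle-sized cap, on the bottle, at 45 N and pressed it down about 5 mm. I turned it 60° anticlockwise and lifted it straight up.

**Last checks:**
- **Grip:** the opening read 40 mm, which matches the cap. The tool was still, with almost no outside force on it.
- **Height:** the tool ended 80 mm above where it gripped the cap.
- **Final pictures:** the cap was upright in the fingers, the bottle upright in the stand with its neck bare, and the frame level. The bystanders near the stand looked unmoved; I did not look again at the ones farther off.

**One disagreement:** the wrist camera and the fixed cameras placed the cap about 4–5 mm apart. I settled it with a close wrist look before gripping, which put the cap within about 1 mm of the middle of the jaws.

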